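# Sort plate blanks by length and hold one flush on the tilted stand

### The job

Sort the three look-alike wooden plate blanks by length: first lay the shortest and the longest flat in the white-outlined free places of their own storage rows, lengthways in the outline in front of the sample of equal length, and let go of them. Then take the remaining one, which matches the cork-faced pad of the tilting carving stand, tilt it to the pad's slope, set it flush and centred on the cork with its long side running up the slope, and press squarely until the sprung pad has given way to about the middle of its 16 mm travel; finish like that, still gripping and pressing it, so that it can be traced. Leave the stand at its angle, and the gouges, mallet, figure and jar where they are.

Things in the scene. Friction and masses are not known exactly. Their poses are not given: they have to be found in the camera images.
- middle_mid (a point): Centre of the middle blank, for the stand: a pale limewood block 90 mm long (x), 50 mm wide (y), 22 mm thick (z) with a thin dark frame line on top, lying flat on the bench; about 55 g. This point is half-way up (11 mm above its underside). Both big faces serve equally, and so do both ends.
- short_mid (a point): Centre (half-way up) of the loose shortest blank, 66 x 50 x 22 mm (x, y, z), about 40 g, lying flat on the bench.
- long_mid (a point): Centre (half-way up) of the loose longest blank, 116 x 50 x 22 mm (x, y, z), about 70 g, lying flat on the bench.
- pad_face (a point): Centre of the cork face of the stand's pad: a flat rectangle 90 mm long (x axis, pointing up the slope, away from the robot) and 44 mm wide (y axis, level); its z axis is the outward normal of the face. The pad's block is 22 mm thick. The face slopes down towards the robot, tilted 14 to 36 degrees from level; its centre is about 0.13 m above the bench. The blank is 3 mm wider than the face on each side. There is no ledge: a blank on it is kept there by the hand.
- press (a joint): How far the sprung pad has been pushed in along its normal, m: 0 at rest, 0.016 at the stop. It begins to give at about 1 to 2 N and takes 0.8 N more per mm. It moves pad_face with it.
- tilt_end (a point): Point at the upper end of the steel carrier below the pad, 48 mm up the slope from the stand's pivot and about 46 mm below the resting face. The pivot is stiff and stays where it is set; the point shows whether the angle has been changed. The stand's dark wooden base is 170 x 140 x 18 mm (long side under the slope), with two cheeks up to 100 mm above the bench and 54 mm either side of the middle.
- gouge_a_mid (a point): Middle of a carving gouge with a pale wooden handle, 235 mm long, 24 mm thick, lying on the bench (x along it); bystander.
- gouge_b_mid (a point): Middle of a carving gouge with an orange handle, 235 mm long, 24 mm thick, lying on the bench (x along it); bystander.
- mallet_mid (a point): Centre of the head of a wooden mallet lying on the bench: head 70 x 120 x 62 mm, handle 26 mm thick reaching 205 mm from here along -x; bystander.
- figure_mid (a point): Middle of a small standing carved figure, 143 mm tall, foot 78 mm across; this point is 70 mm above its underside; bystander.
- jar_mid (a point): Middle of a small amber jar, 64 mm across, 85 mm tall; bystander.
- short_place (a point): Centre of the free place of the storage row for the shortest blanks, on the top of its dark board (board 170 x 150 mm, 6 mm thick, fixed). The white outline is 74 mm along y and 58 mm along x: the blank's long side goes along this y axis. A fixed sample blank of the same length lies on the board behind it (lengthways along y, centre 100 mm along +x, top 22 mm above the board).
- long_place (a point): Centre of the free place of the storage row for the longest blanks, on the top of its dark board (board 170 x 150 mm, 6 mm thick, fixed). The white outline is 124 mm along y and 58 mm along x: the blank's long side goes along this y axis. A fixed sample blank of the same length lies on the board behind it (lengthways along y, centre 100 mm along +x, top 22 mm above the board).
Things that resemble listed ones, but are neither listed nor needed, are in the scene too. What is shaped like the part that bears short_mid but grey or orange is not meant. What is shaped like the part that bears long_mid but grey is not meant.

How it is judged:
On the way, in this order (a step that is already met when the one before it is completed fails the run):
1. the shortest and the longest blank lie in their own rows' free places, let go (horizontal distance between short_mid and short_place below 0.02 m and z of short_mid in the frame of short_place between 0.008 and 0.014 m and angle between the x axis of short_mid and the y axis of short_place, either way round below 0.2 rad and contact force between the fingers and plate_short below 0.1 N and horizontal distance between long_mid and long_place below 0.02 m and z of long_mid in the frame of long_place between 0.008 and 0.014 m and angle between the x axis of long_mid and the y axis of long_place, either way round below 0.2 rad and contact force between the fingers and plate_long below 0.1 N), for 0.2 s.
2. the matching blank is lifted clear of the bench in the fingers (height (world z) of middle_mid above 0.06 m and contact force between the fingers and plate_middle above 1 N and contact force between plate_middle and press below 0.1 N), for 0.2 s.
At the end, for the whole second after the job is handed in: Short and long blank flat in their own places (20 mm, 11 degrees), free of the fingers; the 90 mm blank flush on the cork (3.4 degrees), centred within 8 mm, long side up the slope (8 degrees), still, gripped (over 14 N) and pressing the pad 3 to 13.5 mm in; fingers off the pad (all of step 1 and x of middle_mid in the frame of pad_face between -0.008 and 0.008 m and y of middle_mid in the frame of pad_face between -0.008 and 0.008 m and z of middle_mid in the frame of pad_face between 0.008 and 0.013 m and angle between the z axis of middle_mid and the z axis of pad_face, either way round below 0.06 rad and angle between the x axis of middle_mid and the x axis of pad_face, either way round below 0.14 rad and value of joint press between 0.003 and 0.0135 m and contact force between plate_middle and press above 2 N and contact force between the fingers and plate_middle above 14 N and contact force between the fingers and press below 0.5 N and linear speed of plate_middle below 0.02 m/s); the arm keeps its last pose, push and grip.
It fails at once if the stand's angle was changed (distance of tilt_end from where it was at the start of the episode above 0.006 m).
It fails at once if a bystander was disturbed (distance of any of gouge_a_mid, gouge_b_mid, mallet_mid, figure_mid, jar_mid from where it was at the start of the episode above 0.03 m).
It also fails if it takes over 72 s, if anything falls off the work surface, if the arm or the gripper's body presses on something with over 40 N, if the wrist force passes 120 N, or if a joint passes its speed limit or range.

### The arm

A 6-joint arm with a two-finger parallel gripper is mounted at the origin on the work surface. World frame = base frame: x ahead of the robot, y to its left, z up, the work surface at z = 0. Lengths are in m, angles in rad, forces in N, time in s.
With the tool pointing down it reaches from about 0.325 to 0.775 m from the base axis. Payload 9.3 kg.
Tool frame: the origin (TCP) lies on the mounting face of the last link; the fingertips stand 173 mm ahead of it and the grasp point (between the pads) lies 155 mm ahead of it (tip_reach is the distance from the TCP to the fingertips, in m); z points along the fingers, y is the line along which they close (so a half turn about z gives the same grasp; the last joint's range is limited). The gripper opens to 85 mm and grips with 20 to 120 N. Pads are 22 mm wide; open, the fingers measure 114 mm over their backs; the gripper's body (76 mm by 85 mm) begins 54 mm behind the grasp point. The pads swing forward as they close: fully open they stand 13 mm farther back than shut.
Start: joints at [-1.41, 0.259, 0.021, 1.334, 0, 1.418], TCP at [0.17, -0.523, 0.405] pointing down, gripper open.
Joint ranges: [-3.04, 3.04], [-0.91, 1.82], [-1.04, 1.36], [-1.92, 1.95], [-1.52, 1.45], [-3.14, 3.14]. Speed limits (rad/s): [2.22, 2.22, 2.79, 3.14, 3.14, 3.14].

### API

Orientations are given as a unit quaternion [x, y, z, w].
In Python, from rig import sense, snapshot, camera_params, job_done, tip_reach gives the robot as it stands.
- The arm moves only by the tool servo_tool, never from a script. Its argument "deltas" is a list of rows, each a list of 4 numbers: the shift along the tool's x, y, z in mm, then the turn about the tool's z in degrees. In form: [[tx, ty, tz, spin], ...]. A call has 1 to 20 rows; each row shifts and turns the commanded pose from where the row before left it, along the tool's axes as they then stand; what a row does not reach is not made up. A row lasts 1/12 s, in which the tool goes at most 41.7 mm and 7.16 degrees, less where a joint would pass 70% of its speed; a pose out of reach is approached as far as the arm can. A call is refused whole if a number of a shift passes 41.7 or a number of a turn 7.16, either way. A call with a gripper value outside its range is refused whole. "fingers" is the opening, from 0 (shut) to 1 (fully open), set as the call begins (left out, the last holds). The fingers move at their own pace and stop on an object; "newtons" is the grip in N (left out, the last holds). Time passes only in rows, so rows that do not move let the fingers close. It gives the time, the measured TCP pose, the force, the opening and the grip force at its end, in the units of the state.
- sense(): the state, without advancing time (a new reading comes with each control period).
- snapshot(name): name is "scene" or "top" or "wrist"; returns (picture, depth): 384x512x3 uint8, blue, green, red; 384x512 float32, m along the optical axis (not along the pixel's ray), 0 where there is no reading.
- camera_params(name): a dict with "camera_matrix" (3x3 intrinsics, pixels), "R" (3x3) and "t" (3): a world point X has camera coordinates R X + t. Camera axes: x right, y down, z forward; pixel columns grow to the right and rows downward; lengths in m; the calibration is good to about 2 mm. A picture is of the moment at which its call begins: read the wrist's pose just before it. camera_params takes no time and is no camera call; for the wrist camera it gives the pose at the moment of the call.
- job_done(): hands the job in; it is judged then, once.
The state is a dict: "time": time; "joints": joint angles; "dq": joint speeds; "joint_efforts": joint torques, N m; "position": TCP position; "tcp_rot": TCP orientation; "force": force on the tool from outside, world axes, zero at the start; "moment": the same for the moment, N m; "gripper_width": finger opening in m; "finger_force": force on a finger pad.
Only numpy, scipy, OpenCV 4.12 (cv2) and the standard library are available. Lean on these libraries where they do the work, as an engineer would, in place of code of your own. Each camera call takes 0.05 s, during which the arm holds its last target. There are 200 camera calls.

## Working session

There is one attempt and no reset: what is moved stays moved. The work goes in short steps, Python scripts to look and compute and a tool call to move; the robot and the scene stay as the last step left them, time stands still between calls to the robot, and variables do not carry over. Pictures are saved under pics/ and viewed, at most 10 in all, crops included, and the job is handed in when it is done.

Besides the shell and the picture viewer there is one more tool, called as name(argument=value, ...), one argument or row to a line, values as JSON. servo_tool: Moves the arm, as the interface text tells. Its arguments: {"type":"object","properties":{"deltas":{"type":"array"},"fingers":{"type":"number"},"newtons":{"type":"number"}},"required":["deltas"]}

```bash
mkdir -p pics
cat > h.py <<'E'
import numpy as np,cv2
from rig import sense,snapshot,camera_params
def grab(n):
    s=sense(); c=camera_params(n); p,d=snapshot(n)
    np.savez(f'pics/{n}.npz',p=p,d=d,K=c['camera_matrix'],R=c['R'],t=c['t']); return p,d
def world(n):
    z=np.load(f'pics/{n}.npz'); d=z['d']; K=np.array(z['K'])
    v,u=np.mgrid[:384,:512]
    c=np.stack([(u-K[0,2])/K[0,0]*d,(v-K[1,2])/K[1,1]*d,d],-1)
    W=(c-z['t'])@z['R']; W[d==0]=np.nan; return W,z
E
python3 - <<'E'
from h import *
for n in ('scene','top'):
    p,d=grab(n); cv2.imwrite(f'pics/{n}1.png',cv2.resize(p,(800,600),interpolation=cv2.INTER_CUBIC))
    c=camera_params(n); print(n,c)
print(sense())
E
```

```text
scene {'camera_matrix': array([[478.1823668 ,   0.        , 256.43103928],
       [  0.        , 478.1823668 , 199.31890542],
       [  0.        ,   0.        ,   1.        ]]), 'R': array([[-0.33027525,  0.94385482,  0.00750659],
       [ 0.63539581,  0.22820574, -0.73769526],
       [-0.69799027, -0.23887283, -0.6750921 ]]), 't': array([ 0.21370267, -0.26494782,  2.00691752])}
top {'camera_matrix': array([[437.58161137,   0.        , 254.74676585],
       [  0.        , 437.58161137, 186.71428815],
       [  0.        ,   0.        ,   1.        ]]), 'R': array([[ 0.02274201, -0.99973669, -0.00305941],
       [-0.98788696, -0.02200238, -0.15360745],
       [ 0.15349969,  0.0065157 , -0.98812721]]), 't': array([-0.01768006,  0.56852442,  1.36472594])}
{'time': 0.1, 'joints': array([-1.40956387e+00,  2.59126424e-01,  2.08687707e-02,  1.33371267e+00,
       -1.17056378e-05,  1.41818097e+00]), 'dq': array([ 5.00935808e-04, -1.07065281e-03,  2.93078498e-04,  8.25074442e-05,
        1.18004075e-03,  8.62714709e-04]), 'joint_efforts': array([ 4.92028455e-03, -5.56690836e+01,  3.45072019e+01,  1.15164678e-02,
       -1.73919893e-04,  1.40738058e-05]), 'position': array([ 0.16977573, -0.52309646,  0.4041439 ]), 'tcp_rot': array([ 9.87712519e-01,  1.56280630e-01, -8.38187508e-06, -5.86968947e-04]), 'force': array([-0.29070496,  0.63395342, -0.73859959]), 'moment': array([ 0.02927707,  0.01130882, -0.01403869]), 'finger_force': 0.0, 'gripper_width': 0.08527313338298005}
```

View pics/top1.png

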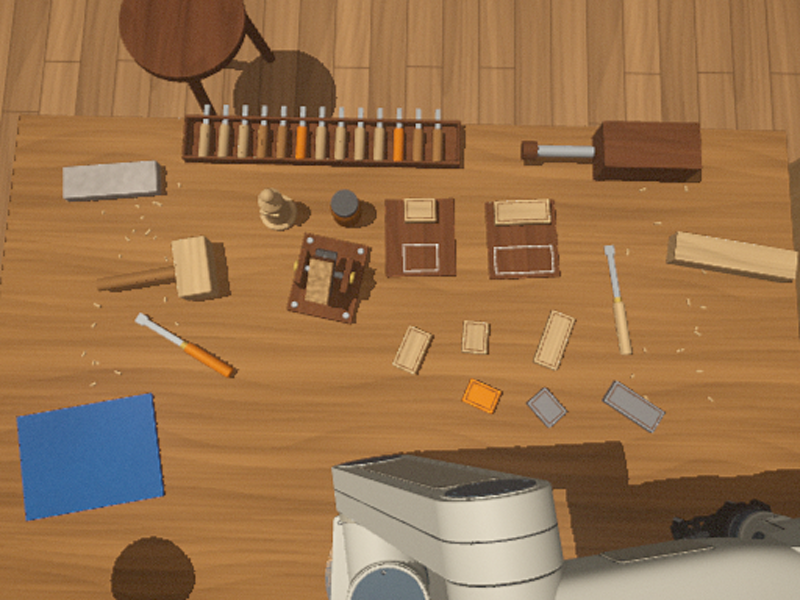

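View pics/scene1.png

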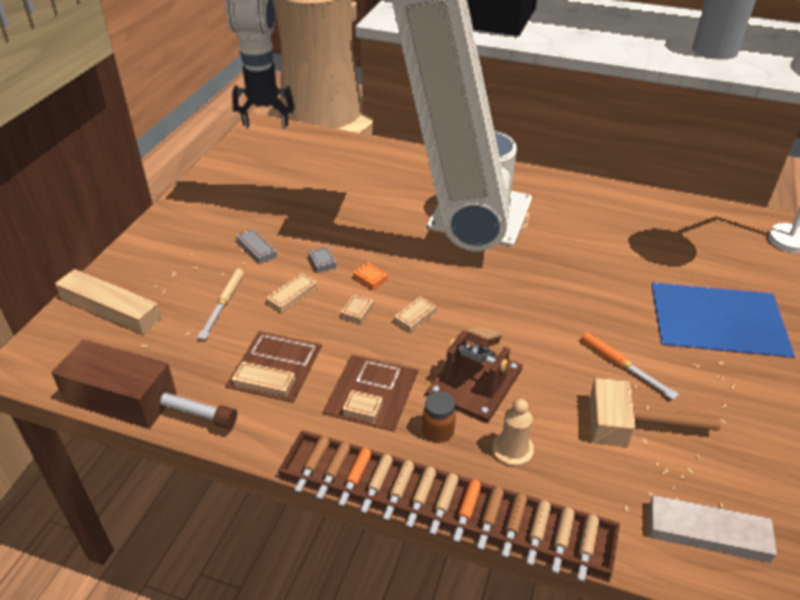

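The top view shows the middle blank at (412,350), short at (475,337) and long at (554,340). The outlines are at (421,258) and (524,261), and the cork pad is at (320,282). I'll measure these with the depth image.

```bash
cat > m.py <<'E'
from h import *
W,z=world('top'); p=z['p']
def reg(c,r):
    u,v=(np.array(c)/1.5625).astype(int); m=np.zeros((384,512),bool); m[v-r:v+r+1,u-r:u+r+1]=1; return m
def rect(m,n):
    nl,l,s,_=cv2.connectedComponentsWithStats(m.astype(np.uint8)); k=1+np.argmax(s[1:,4]); P=W[l==k]
    (c,wh,a)=cv2.minAreaRect((P[:,:2]*1000).astype(np.float32)); 
    if wh[0]<wh[1]: a+=90; wh=wh[::-1]
    print(n,'c',np.round(c,1),'size',np.round(wh,1),'long-axis deg',round((a+90)%180-90,1),'z',np.round(np.nanmedian(P[:,2])*1000,1),len(P))
for n,c in dict(mid=(412,350),short=(475,337),long=(554,340)).items():
    rect(reg(c,26)&(W[...,2]>.012)&(W[...,2]<.04),n)
for n,c in dict(sp=(421,258),lp=(524,261)).items():
    rect(reg(c,26)&(p.min(-1)>120),n)
for n,c in dict(ss=(420,210),ls=(522,212)).items():
    rect(reg(c,22)&(W[...,2]>.02)&(W[...,2]<.045),n+' sample')
m=reg((320,282),20)&(W[...,2]>.09)
P=W[m]; print('pad pts',len(P))
# ransac plane
rng=np.random.default_rng(0);best=None
for i in range(500):
    a=P[rng.choice(len(P),3,False)]; n=np.cross(a[1]-a[0],a[2]-a[0]); L=np.linalg.norm(n)
    if L<1e-5: continue
    n/=L; k=abs((P-a[0])@n)<.002
    if abs(n[2])>.7 and (best is None or k.sum()>best.sum()): best=k
Q=P[best]; c=Q.mean(0); n=np.linalg.svd(Q-c)[2][2]; n*=np.sign(n[2])
print('plane',len(Q),c,n,'tilt',np.degrees(np.arccos(n[2])),'az',np.degrees(np.arctan2(-n[1],-n[0])))
up=-np.array([n[0],n[1],0]); up/=np.linalg.norm(up); y=np.cross([0,0,1],up); x=np.cross(y,n)
A=np.c_[(Q-c)@x,(Q-c)@y]*1000; (cc,wh,a)=cv2.minAreaRect(A.astype(np.float32)); print(cc,wh,a)
print('ctr',c+x*cc[0]/1000+y*cc[1]/1000)
E
python3 m.py
python3 - <<'E'
import cv2,numpy as np
z=np.load('pics/top.npz');cv2.imwrite('pics/crop1.png',cv2.resize(z['p'][140:215,175:365],None,fx=4.2,fy=4.2,interpolation=cv2.INTER_CUBIC))
E
```

```text
mid c [453.8 -33.6] size [90.1 49.7] long-axis deg -22.4 z 22.8 431
short c [ 482.3 -164.5] size [66.3 50.9] long-axis deg -3.9 z 22.6 322
long c [ 480.5 -328.3] size [116.   51.6] long-axis deg -19.9 z 22.6 575
sp c [674.4 -59.1] size [83.  40.5] long-axis deg 58.4 z 6.6 37
lp c [ 681.5 -292.5] size [69.9  6.9] long-axis deg 86.1 z 7.2 24
ss sample c [749.9 -44.8] size [65.8 49.7] long-axis deg -87.8 z 28.9 290
ls sample c [ 751.4 -261.8] size [116.1  52. ] long-axis deg -86.6 z 28.7 531
pad pts 774
plane 228 [0.57341548 0.15117427 0.12692566] [-0.57491697  0.05520951  0.81634698] tilt 35.279233308031166 az -5.485317144503317
(-0.15107345581054688, 0.019384384155273438) (44.41321563720703, 92.60030364990234) 85.53829193115234
ctr [0.57329456 0.15120536 0.1268384 ]
```

View pics/crop1.png

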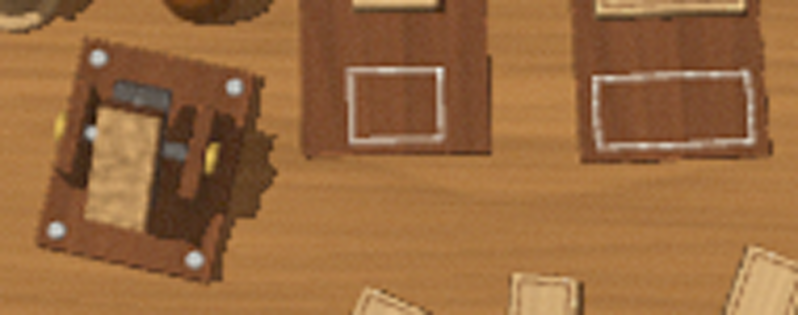

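The crop shows the outlines centred at about (396,105) and (674,110), and the stand's slope axis turned about -10°. I'll write a helper to turn a target pose into tool-axis totals.

```bash
cat >> h.py <<'E'
from scipy.spatial.transform import Rotation as Ro
def plan(x,y,z,yaw,spin_first=False):
    "totals in tool axes (mm) and spin (deg)"
    s=sense(); R=Ro.from_quat(s['tcp_rot']).as_matrix(); y0=np.degrees(np.arctan2(R[1,0],R[0,0]))
    sp=-(((yaw-y0)+180)%360-180)
    p0=s['position']*1000; d=np.array([x,y,z])-p0
    a=np.radians(yaw if spin_first else y0); c,q=np.cos(a),np.sin(a)
    print('t',round(s['time'],2),'p',p0.round(1),'yaw',round(y0,1),'w',round(s['gripper_width']*1000,1),'ff',round(float(s['finger_force']),1),'F',s['force'].round(1),
     '\n move tx,ty,tz',np.round([c*d[0]+q*d[1],q*d[0]-c*d[1],-d[2]],1),'spin',round(sp,1),'tilt z',R[:,2].round(3))
E
python3 - <<'E'
from h import *
import rig
print(rig.tip_reach() if callable(rig.tip_reach) else rig.tip_reach)
W,z=world('top')
for c in ((396,105),(674,110)):
    u,v=175+c[0]/4.2,140+c[1]/4.2; print(W[int(round(v)),int(round(u))])
plan(482.3,-164.5,300,176.1)
E
```

```text
0.1734
[ 0.64946048 -0.05051277  0.00343141]
[ 0.6503669  -0.27015048  0.00611548]
t 0.1 p [ 169.8 -523.1  404.1] yaw 18.0 w 85.3 ff 0.0 F [-0.3  0.6 -0.7] 
 move tx,ty,tz [ 408.  -244.6  104.1] spin -158.1 tilt z [-0.     0.001 -1.   ]
```

servo_tool(
  deltas=[
    [34, -20.4, 0, 0],
    [34, -20.4, 0, 0],
    [34, -20.4, 0, 0],
    [34, -20.4, 0, 0],
    [34, -20.4, 0, 0],
    [34, -20.4, 0, 0],
    [34, -20.4, 0, 0],
    [34, -20.4, 0, 0],
    [34, -20.4, 0, 0],
    [34, -20.4, 0, 0],
    [34, -20.4, 0, 0],
    [34, -20.4, 0, 0],
  ],
)

```text
time: 1.1
position: [0.4831, -0.1625, 0.4046]
tcp_rot: [0.988, 0.156, -0.0, -0.0]
force: [1.7, -1.6, 0.3]
gripper_width: 0.0855
finger_force: 0.0
```

servo_tool(
  deltas=[
    [0, 0, 5, -7.1],
    [0, 0, 5, -7.1],
    [0, 0, 5, -7.1],
    [0, 0, 5, -7.1],
    [0, 0, 5, -7.1],
    [0, 0, 5, -7.1],
    [0, 0, 5, -7.1],
    [0, 0, 5, -7.1],
    [0, 0, 5, -7.1],
    [0, 0, 5, -7.1],
    [0, 0, 5, -7.1],
    [0, 0, 5, -7.1],
    [0, 0, 5, -7.1],
    [0, 0, 5, -7.1],
    [0, 0, 5, -7.1],
    [0, 0, 5, -7.1],
    [0, 0, 5, -7.1],
    [0, 0, 5, -7.1],
    [0, 0, 5, -7.1],
    [0, 0, 5, -7.1],
  ],
)

```text
time: 2.77
position: [0.4822, -0.1643, 0.3041]
tcp_rot: [0.171, 0.985, 0.0, -0.0]
force: [-0.6, -0.8, 0.0]
gripper_width: 0.0854
finger_force: 0.0
```

servo_tool(
  deltas=[
    [0, 0, 0, -7.1],
    [0, 0, 0, -7.1],
    [0, 0, 0, -1.9],
    [0, 0, 0, 0],
    [0, 0, 0, 0],
  ],
  fingers=0.75,
)

```text
time: 3.18
position: [0.4822, -0.1643, 0.3045]
tcp_rot: [0.035, 0.999, 0.0, -0.0]
force: [-0.2, -1.1, -0.0]
gripper_width: 0.0638
finger_force: 0.0
```

Run:
```python
from h import *
plan(482.3,-164.5,170,176.1)
p,d=grab('wrist'); cv2.imwrite('pics/w1.png',p); print(camera_params('wrist'))
W,z=world('wrist')
m=((W[...,2]>.014)&(W[...,2]<.04)).astype(np.uint8)
n,l,s,_=cv2.connectedComponentsWithStats(m)
for k in range(1,n):
    if s[k,4]>800:
        (c,wh,a)=cv2.minAreaRect((W[l==k][:,:2]*1000).astype(np.float32)); print(np.round(c,1),np.round(wh,1),round(a,1),s[k,4],z['p'][l==k].mean(0).round())
```

```text
t 3.18 p [ 482.2 -164.3  304.5] yaw 176.0 w 63.8 ff 0.0 F [-0.2 -1.1 -0. ] 
 move tx,ty,tz [-1.000e-01 -2.000e-01  1.345e+02] spin -0.1 tilt z [-0.  0. -1.]
{'camera_matrix': array([[297.46609544,   0.        , 252.86215808],
       [  0.        , 297.46609544, 196.40743363],
       [  0.        ,   0.        ,   1.        ]]), 'R': array([[ 7.08800439e-02,  9.97484766e-01, -4.01099298e-04],
       [ 9.49457638e-01, -6.73440136e-02,  3.06586003e-01],
       [ 3.05787856e-01, -2.21116562e-02, -9.51842877e-01]]), 't': array([ 0.12972607, -0.47880511,  0.13474777])}
[ 341.1 -311.6] [65.7 50.3] 42.3 5625 [56. 58. 60.]
[ 360.3 -178.7] [66.1 50.2] 66.9 6145 [ 71. 131. 208.]
[451.7 -34.4] [51.  90.2] 67.7 6682 [116. 153. 184.]
[ 479.1 -328.8] [ 51.2 117.7] 69.8 7461 [ 62.  84. 106.]
[ 480.2 -164.8] [50.  65.8] 85.6 4081 [109. 144. 175.]
[619.7  73. ] [122.6  38.6] 9.5 2120 [36. 48. 71.]
```

View pics/w1.png

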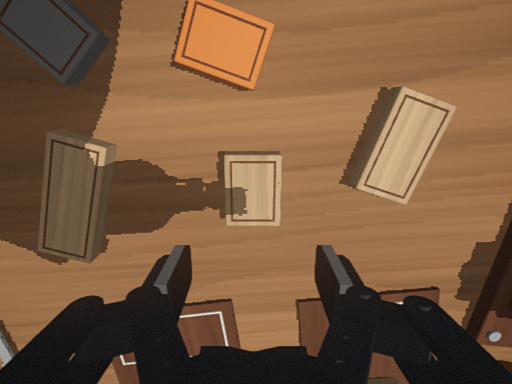

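The wrist view shows the short blank midway between the fingers, centred at about (253,190), and both cameras agree within 2 mm. I'll go down and grip it.

servo_tool(
  deltas=[
    [1, 0, 30, 0],
    [0, 0, 30, 0],
    [0, 0, 30, 0],
    [0, 0, 25, 0],
    [0, 0, 12, 0],
    [0, 0, 5.5, 0],
    [0, 0, 0, 0],
  ],
)

```text
time: 3.82
position: [0.481, -0.1642, 0.1712]
tcp_rot: [0.035, 0.999, 0.0, -0.001]
force: [-0.3, -0.1, 0.5]
gripper_width: 0.064
finger_force: 0.0
```

servo_tool(
  deltas=[
    [0, 0, 0, 0],
    [0, 0, 0, 0],
    [0, 0, 0, 0],
    [0, 0, 0, 0],
    [0, 0, 0, 0],
  ],
  fingers=0,
  newtons=30,
)

```text
time: 4.23
position: [0.4815, -0.1644, 0.1731]
tcp_rot: [0.034, 0.999, -0.0, 0.001]
force: [-1.2, -0.5, 5.6]
gripper_width: 0.0495
finger_force: 32.7
```

servo_tool(
  deltas=[
    [0, 0, -15, 0],
    [0, 0, -30, 0],
    [0, 0, -30, 0],
    [0, 0, -5, 0],
    [0, 0, 0, 0],
  ],
)

```text
time: 4.65
position: [0.4818, -0.1645, 0.2543]
tcp_rot: [0.034, 0.999, -0.001, 0.002]
force: [0.8, 0.4, -0.0]
gripper_width: 0.0496
finger_force: 31.9
```

```bash
python3 -c "
from h import *
plan(649.8,-49.4,250,92.2,True)"
```

```text
t 4.65 p [ 481.8 -164.5  254.3] yaw 176.1 w 49.6 ff 31.9 F [ 0.8  0.4 -0. ] 
 move tx,ty,tz [108.6 172.3   4.3] spin 83.9 tilt z [ 0.004 -0.002 -1.   ]
```

servo_tool(
  deltas=[
    [0, 0, 0, 7],
    [0, 0, 0, 7],
    [0, 0, 0, 7],
    [0, 0, 0, 7],
    [0, 0, 0, 7],
    [0, 0, 0, 7],
    [0, 0, 0, 7],
    [0, 0, 0, 7],
    [0, 0, 0, 7],
    [0, 0, 0, 7],
    [0, 0, 0, 7],
    [0, 0, 0, 7],
    [18.1, 28.7, 0, 0],
    [18.1, 28.7, 0, 0],
    [18.1, 28.7, 0, 0],
    [18.1, 28.7, 0, 0],
    [18.1, 28.7, 0, 0],
    [18.1, 28.7, 0, 0],
    [0, 0, 0, 0],
  ],
)

```text
time: 6.23
position: [0.6528, -0.0464, 0.2498]
tcp_rot: [0.693, 0.721, 0.0, -0.0]
force: [-1.2, -1.0, -1.2]
gripper_width: 0.0495
finger_force: 31.8
```

```bash
python3 -c "
from h import *
plan(649.8,-49.4,180,92.2,True)"
```

```text
t 6.23 p [652.8 -46.4 249.8] yaw 92.3 w 49.5 ff 31.8 F [-1.2 -1.  -1.2] 
 move tx,ty,tz [-2.9 -3.1 69.8] spin 0.1 tilt z [ 0.     0.001 -1.   ]
```

servo_tool(
  deltas=[
    [-1, -1.5, 25, 0],
    [0, 0, 25, 0],
    [0, 0, 13, 0],
    [0, 0, 5, 0],
    [0, 0, 2, 0],
    [0, 0, 0, 0],
  ],
)

```text
time: 6.73
position: [0.6479, -0.0507, 0.1817]
tcp_rot: [0.694, 0.72, -0.0, -0.0]
force: [0.5, 0.4, 0.4]
gripper_width: 0.0498
finger_force: 31.9
```

servo_tool(
  deltas=[
    [0, 0, 0, 0],
    [0, 0, 0, 0],
    [0, 0, 0, 0],
    [0, 0, -20, 0],
    [0, 0, -30, 0],
    [0, 0, -30, 0],
    [0, 0, 0, 0],
    [0, 0, 0, 0],
  ],
  fingers=0.75,
)

```text
time: 7.4
position: [0.6484, -0.0507, 0.2648]
tcp_rot: [0.694, 0.72, 0.001, 0.002]
force: [-0.7, -0.6, -2.0]
gripper_width: 0.0638
finger_force: 0.0
```

```bash
python3 -c "
from h import *
plan(480,-328.5,176,160.1)"
```

```text
t 7.4 p [648.4 -50.7 264.8] yaw 92.1 w 63.8 ff 0.0 F [-0.7 -0.6 -2. ] 
 move tx,ty,tz [-271.6 -178.3   88.8] spin -68.0 tilt z [ 0.005 -0.001 -1.   ]
```

servo_tool(
  deltas=[
    [-30.2, -19.8, 0, 0],
    [-30.2, -19.8, 0, 0],
    [-30.2, -19.8, 0, 0],
    [-30.2, -19.8, 0, 0],
    [-30.2, -19.8, 0, 0],
    [-30.2, -19.8, 0, 0],
    [-30.2, -19.8, 0, 0],
    [-30.2, -19.8, 0, 0],
    [-30.2, -19.8, 0, 0],
    [0, 0, 0, -6.8],
    [0, 0, 0, -6.8],
    [0, 0, 0, -6.8],
    [0, 0, 0, -6.8],
    [0, 0, 0, -6.8],
    [0, 0, 0, -6.8],
    [0, 0, 0, -6.8],
    [0, 0, 0, -6.8],
    [0, 0, 0, -6.8],
    [0, 0, 0, -6.8],
  ],
)

```text
time: 8.98
position: [0.4795, -0.3285, 0.2613]
tcp_rot: [0.17, 0.985, 0.0, -0.001]
force: [0.6, 0.2, 1.5]
gripper_width: 0.064
finger_force: 0.0
```

```bash
python3 -c "
from h import *
plan(480,-328.5,176,160.1)"
```

```text
t 8.98 p [ 479.5 -328.5  261.3] yaw 160.4 w 64.0 ff 0.0 F [0.6 0.2 1.5] 
 move tx,ty,tz [-0.5  0.1 85.3] spin 0.3 tilt z [-0.001  0.001 -1.   ]
```

servo_tool(
  deltas=[
    [0, 0, 30, 0],
    [0, 0, 30, 0],
    [0, 0, 17, 0],
    [0, 0, 7, 0],
    [0, 0, 0, 0],
  ],
)

```text
time: 9.4
position: [0.4792, -0.3282, 0.1761]
tcp_rot: [0.173, 0.985, 0.001, -0.002]
force: [-0.0, 0.1, 0.6]
gripper_width: 0.0642
finger_force: 0.0
```

servo_tool(
  deltas=[
    [0, 0, 0, 0],
    [0, 0, 0, 0],
    [0, 0, 0, 0],
    [0, 0, 0, 0],
    [0, 0, 0, 0],
  ],
  fingers=0,
  newtons=30,
)

```text
time: 9.82
position: [0.4799, -0.3288, 0.1789]
tcp_rot: [0.173, 0.985, -0.0, 0.001]
force: [-1.4, 0.5, 3.8]
gripper_width: 0.0491
finger_force: 33.3
```

servo_tool(
  deltas=[
    [0, 0, -15, 0],
    [0, 0, -30, 0],
    [0, 0, -30, 0],
    [0, 0, -5, -7],
    [0, 0, 0, 7],
    [0, 0, 0, 7],
    [0, 0, 0, 7],
    [0, 0, 0, 7],
    [0, 0, 0, 7],
    [0, 0, 0, 7],
    [0, 0, 0, 7],
    [0, 0, 0, 7],
    [0, 0, 0, 7],
    [0, 0, 0, 7],
    [0, 0, 0, 4],
  ],
)

```text
time: 11.07
position: [0.4797, -0.3286, 0.2585]
tcp_rot: [0.69, 0.724, 0.0, 0.0]
force: [-0.3, 0.5, -1.5]
gripper_width: 0.0493
finger_force: 32.8
```

```bash
python3 -c "
from h import *
plan(651,-269,250,93.4,True)"
```

```text
t 11.07 p [ 479.7 -328.6  258.5] yaw 92.7 w 49.3 ff 32.8 F [-0.3  0.5 -1.5] 
 move tx,ty,tz [ 49.3 174.5   8.5] spin -0.7 tilt z [ 0. -0. -1.]
```

servo_tool(
  deltas=[
    [9.9, 34.9, 0, -0.7],
    [9.9, 34.9, 0, 0],
    [9.9, 34.9, 0, 0],
    [9.9, 34.9, 0, 0],
    [9.7, 34.9, 0, 0],
    [0, 0, 0, 0],
    [0, 0, 0, 0],
  ],
)

```text
time: 11.65
position: [0.6522, -0.2671, 0.2575]
tcp_rot: [0.682, 0.731, -0.0, -0.0]
force: [-0.8, 0.3, -0.3]
gripper_width: 0.0491
finger_force: 32.8
```

```bash
python3 -c "
from h import *
plan(651,-269,185,93.4,True)"
```

```text
t 11.65 p [ 652.2 -267.1  257.5] yaw 93.9 w 49.1 ff 32.8 F [-0.8  0.3 -0.3] 
 move tx,ty,tz [-1.8 -1.3 72.5] spin 0.5 tilt z [-0.  0. -1.]
```

servo_tool(
  deltas=[
    [-1, -1, 25, 0.5],
    [0, 0, 25, 0],
    [0, 0, 15, 0],
    [0, 0, 6, 0],
    [0, 0, 1.5, 0],
    [0, 0, 0, 0],
  ],
)

```text
time: 12.15
position: [0.6493, -0.2699, 0.1862]
tcp_rot: [0.687, 0.727, -0.0, 0.0]
force: [-0.8, 0.0, -0.7]
gripper_width: 0.0491
finger_force: 32.9
```

servo_tool(
  deltas=[
    [0, 0, 0, 0],
    [0, 0, 0, 0],
    [0, 0, 0, 0],
    [0, 0, -20, 0],
    [0, 0, -30, 0],
    [0, 0, -30, 0],
    [0, 0, -30, 0],
    [0, 0, -30, 0],
    [0, 0, 0, 0],
    [0, 0, 0, 0],
  ],
  fingers=0.75,
)

```text
time: 12.98
position: [0.65, -0.2695, 0.3283]
tcp_rot: [0.687, 0.727, 0.001, 0.002]
force: [-0.6, -1.0, -0.0]
gripper_width: 0.0639
finger_force: 0.0
```

```bash
python3 -c "
from h import *
plan(452.6,-34,270,157.6)"
```

```text
t 12.98 p [ 650.  -269.5  328.3] yaw 93.3 w 63.9 ff 0.0 F [-0.6 -1.  -0. ] 
 move tx,ty,tz [ 246.4 -183.6   58.3] spin -64.3 tilt z [ 0.004 -0.002 -1.   ]
```

servo_tool(
  deltas=[
    [38.5, -4.6, -9, 0],
    [38.5, -4.6, -9, 0],
    [38.5, -4.6, -9, 0],
    [38.5, -4.6, -9, 0],
    [38.5, -4.6, -9, 0],
    [38.5, -4.6, -9, 0],
    [38.5, -4.6, -9, 0],
    [38.5, -4.6, -9, 0],
    [38.5, -4.6, -9, 0],
    [38.5, -4.6, -9, 0],
    [38.5, -4.6, -9, 0],
    [0, 0, 0, -7.1],
    [0, 0, 0, -7.1],
    [0, 0, 0, -7.1],
    [0, 0, 0, -7.1],
    [0, 0, 0, -7.1],
    [0, 0, 0, -7.1],
    [0, 0, 0, -7.1],
    [0, 0, 0, -7.1],
    [0, 0, 0, -7.1],
  ],
)

```text
time: 14.65
position: [0.575, 0.1505, 0.4234]
tcp_rot: [0.195, 0.981, -0.0, -0.001]
force: [-0.7, -0.7, 0.2]
gripper_width: 0.0641
finger_force: 0.0
```

servo_tool(
  deltas=[
    [0, 0, 0, 0],
    [0, 0, 0, 0],
    [0, 0, 0, 0],
  ],
)

```text
time: 14.9
position: [0.5751, 0.1505, 0.4241]
tcp_rot: [0.2, 0.98, -0.0, -0.0]
force: [1.1, -1.0, 0.6]
gripper_width: 0.0637
finger_force: 0.0
```

```bash
cat > pad.py <<'E'
from h import *
def pad(P):
    rng=np.random.default_rng(0);best=None
    for i in range(2000):
        a=P[rng.choice(len(P),3,False)]; n=np.cross(a[1]-a[0],a[2]-a[0]); L=np.linalg.norm(n)
        if L<1e-4: continue
        n/=L; k=abs((P-a[0])@n)<.0015
        if .75<abs(n[2])<.985 and (best is None or k.sum()>best.sum()): best=k
    Q=P[best]; c=Q.mean(0); n=np.linalg.svd(Q-c)[2][2]; n*=np.sign(n[2])
    up=-np.array([n[0],n[1],0]); up/=np.linalg.norm(up); y=np.cross([0,0,1],up); x=np.cross(y,n)
    A=np.c_[(Q-c)@x,(Q-c)@y]*1000; (cc,wh,a)=cv2.minAreaRect(A.astype(np.float32))
    print('plane',len(Q),'tilt',np.degrees(np.arccos(n[2])).round(2),'az',np.degrees(np.arctan2(-n[1],-n[0])).round(2),'rect',np.round(cc,1),np.round(wh,1),round(a,1),'ctr',(c+(x*cc[0]+y*cc[1])/1000).round(4))
if __name__=='__main__':
    plan(452.6,-34,270,157.6)
    p,d=grab('wrist'); cv2.imwrite('pics/w2.png',p)
    W,z=world('wrist')
    m=(abs(W[...,0]-.573)<.065)&(abs(W[...,1]-.151)<.05)&(W[...,2]>.085)&(W[...,2]<.17)
    for t in (1,2):
        pad(W[m]); 
        if t==1: grab('wrist'); W,z=world('wrist')
    # base yaw: rect of points at 18 mm
    b=(abs(W[...,0]-.573)<.12)&(abs(W[...,1]-.151)<.12)&(abs(W[...,2]-.018)<.005)
    print(b.sum(),cv2.minAreaRect((W[b][:,:2]*1000).astype(np.float32)))
    grab('top'); W,z=world('top')
    for c in ((270,165),(336,167)):
        k=np.zeros((384,512),bool);k[c[1]-14:c[1]+14,c[0]-24:c[0]+24]=1
        k&=(W[...,2]>.018)&(W[...,2]<.04)
        print('placed',k.sum(),cv2.minAreaRect((W[k][:,:2]*1000).astype(np.float32)))
E
python3 pad.py
```

```text
t 14.9 p [575.1 150.5 424.1] yaw 156.9 w 63.7 ff 0.0 F [ 1.1 -1.   0.6] 
 move tx,ty,tz [  40.5 -217.7  154.1] spin -0.7 tilt z [-0.001 -0.    -1.   ]
plane 4205 tilt 35.21 az -10.97 rect [-2.4 -0.1] [90.8 44.1] 0.0 ctr [0.5709 0.151  0.1272]
plane 4181 tilt 35.21 az -10.95 rect [-2.4 -0.1] [90.8 44. ] 0.0 ctr [0.5709 0.151  0.1272]
5716 ((598.9191284179688, 145.30958557128906), (140.34263610839844, 169.57568359375), 79.0265121459961)
placed 318 ((649.95458984375, -48.238037109375), (50.2283821105957, 62.628623962402344), 1.2138179540634155)
placed 550 ((651.3980102539062, -268.3591613769531), (52.00082778930664, 117.38362884521484), 3.62186861038208)
```

View pics/w2.png

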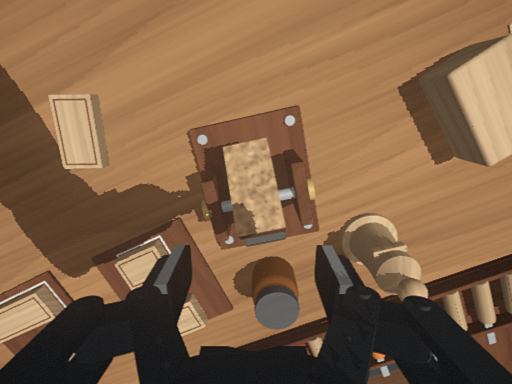

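The wrist view shows the cork pad at about (253,187) and clear of obstacles: tilt 35.2°, azimuth -10.95°, centre (571,151,127). Both placed blanks sit within 2 mm of their targets. The tool can't tilt, so I'll pivot the blank in a light grip against the cork. First I'll pick the middle blank.

servo_tool(
  deltas=[
    [6.8, -36.3, 0, -0.7],
    [6.8, -36.3, 10, 0],
    [6.8, -36.3, 24, 0],
    [6.8, -36.3, 30, 0],
    [6.8, -36.3, 30, 0],
    [6.5, -36.2, 30, 0],
    [0, 0, 30, 0],
    [0, 0, 30, 0],
    [0, 0, 30, 0],
    [0, 0, 20, 0],
    [0, 0, 0, 0],
    [0, 0, 0, 0],
  ],
)

```text
time: 16.05
position: [0.4635, -0.0225, 0.2029]
tcp_rot: [0.192, 0.981, 0.0, -0.001]
force: [0.7, -0.0, 0.8]
gripper_width: 0.0645
finger_force: 0.0
```

```bash
python3 -c "
from h import *
plan(452.7,-34,179,157.6)"
```

```text
t 16.05 p [463.5 -22.5 202.9] yaw 157.8 w 64.5 ff 0.0 F [ 0.7 -0.   0.8] 
 move tx,ty,tz [  5.7 -14.7  23.9] spin 0.2 tilt z [-0.002  0.    -1.   ]
```

servo_tool(
  deltas=[
    [5.7, -14.7, 0, 0],
    [0, 0, 0, 0],
    [0, 0, 14, 0],
    [0, 0, 9, 0],
    [0, 0, 0, 0],
    [0, 0, 0, 0],
  ],
)

```text
time: 16.55
position: [0.4531, -0.0338, 0.1805]
tcp_rot: [0.192, 0.981, 0.0, -0.0]
force: [-0.2, -0.1, -0.7]
gripper_width: 0.064
finger_force: 0.0
```

servo_tool(
  deltas=[
    [0, 0, 0, 0],
    [0, 0, 0, 0],
    [0, 0, 0, 0],
    [0, 0, 0, 0],
    [0, 0, 0, 0],
  ],
  fingers=0,
  newtons=20,
)

```text
time: 16.97
position: [0.4531, -0.0339, 0.1808]
tcp_rot: [0.192, 0.981, 0.0, 0.001]
force: [-1.2, 1.2, 6.3]
gripper_width: 0.0493
finger_force: 20.9
```

servo_tool(
  deltas=[
    [0, 0, -15, 0],
    [0, 0, -25, 0],
    [0, 0, -25, 0],
    [0, 0, -25, 0],
    [0, 0, -25, 0],
    [0, 0, -15, 0],
    [0, 0, 0, 0],
    [0, 0, 0, 0],
    [0, 0, 0, 0],
  ],
)

```text
time: 17.72
position: [0.4525, -0.0339, 0.3093]
tcp_rot: [0.192, 0.981, 0.0, -0.0]
force: [1.2, 0.6, -1.7]
gripper_width: 0.0497
finger_force: 21.7
```

```bash
python3 -c "
from h import *
a=np.radians(-10.95); u=np.array([np.cos(a),np.sin(a)])
x,y=np.array([570.9,151])-u*32
print(x,y); plan(x,y,310,169.05,True)"
```

```text
539.4826136988411 157.07847332837392
t 17.72 p [452.5 -33.9 309.3] yaw 157.9 w 49.7 ff 21.7 F [ 1.2  0.6 -1.7] 
 move tx,ty,tz [-49.1 204.   -0.7] spin -11.2 tilt z [-0.001  0.    -1.   ]
```

servo_tool(
  deltas=[
    [0, 0, -13, -5.6],
    [0, 0, -13, -5.6],
    [-7, 29.1, 0, 0],
    [-7, 29.1, 0, 0],
    [-7, 29.1, 0, 0],
    [-7, 29.1, 0, 0],
    [-7, 29.1, 0, 0],
    [-7, 29.1, 0, 0],
    [-7, 29.1, 0, 0],
    [0, 0, 0, 0],
    [0, 0, 0, 0],
    [0, 0, 0, 0],
  ],
)

```text
time: 18.72
position: [0.5392, 0.1566, 0.3347]
tcp_rot: [0.095, 0.995, -0.0, -0.001]
force: [-0.5, -0.4, -0.8]
gripper_width: 0.05
finger_force: 21.6
```

Run:
```python
from h import *
plan(539.5,157.1,310,169.05)
p,d=grab('wrist'); cv2.imwrite('pics/w3.png',p[130:384,100:420]); 
W,z=world('wrist'); m=(abs(W[...,0]-.5)<.09)&(abs(W[...,1]-.157)<.027)&(W[...,2]>.15)&(W[...,2]<.2); print(m.sum())
import pickle
u=np.array([np.cos(np.radians(-10.95)),np.sin(np.radians(-10.95))]); v=np.array([-u[1],u[0]])
P=W[m]; a=(P[:,:2]-[.5395,.1571])@u; b=(P[:,:2]-[.5395,.1571])@v
for lo in range(-70,30,10):
    k=(a*1000>lo)&(a*1000<=lo+10); 
    if k.sum()>5: print(lo,k.sum(),np.median(P[k,2]).round(4),np.percentile(b[k]*1000,[1,99]).round(1))
```

```text
t 18.72 p [539.2 156.6 334.7] yaw 169.1 w 50.0 ff 21.6 F [-0.5 -0.4 -0.8] 
 move tx,ty,tz [-0.2  0.5 24.7] spin 0.1 tilt z [-0.003 -0.001 -1.   ]
17967
-50 2382 0.1769 [-24.8  18.3]
-40 2070 0.1773 [-25.   20.2]
-30 2037 0.1773 [-25.   22.1]
-20 2411 0.1774 [-29.3  24.9]
-10 2252 0.1774 [-25.6  24.2]
0 2128 0.1773 [-25.6  24.2]
10 1643 0.1771 [-25.2  24.1]
20 1447 0.1771 [-22.4  23.5]
```

View pics/w3.png

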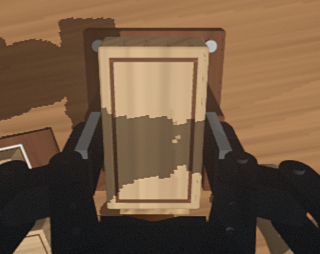

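The blank is centred and level between the fingers over the lower half of the stand. I'll lower slowly so that its upper end meets the cork.

servo_tool(
  deltas=[
    [0, 0, 8, 0],
    [0, 0, 8, 0],
    [0, 0, 3, 0],
    [0, 0, 3, 0],
    [0, 0, 3, 0],
    [0, 0, 3, 0],
    [0, 0, 2, 0],
    [0, 0, 0, 0],
    [0, 0, 0, 0],
  ],
)

```text
time: 19.52
position: [0.5394, 0.1567, 0.3063]
tcp_rot: [0.095, 0.995, -0.0, 0.0]
force: [-2.9, -1.3, 4.6]
gripper_width: 0.0493
finger_force: 22.4
```

```bash
cat > slope.py <<'E'
from h import *
plan(570.9,151,310,169.05)
grab('wrist'); W,z=world('wrist'); s=sense(); p0=s['position']
u=np.array([np.cos(np.radians(-10.95)),np.sin(np.radians(-10.95))]); v=np.array([-u[1],u[0]])
a=((W[...,:2]-p0[:2])@u)*1000; b=((W[...,:2]-p0[:2])@v)*1000; h=(W[...,2]-p0[2])*1000
m=(abs(b)<18)&(a>-60)&(a<40)&(h>-200)&(h<-110)
P=np.c_[a[m],h[m]]
rng=np.random.default_rng(0);best=None
for i in range(600):
    q=P[rng.choice(len(P),2,False)]; d=q[1]-q[0]
    if abs(d[0])<15: continue
    k=abs(P[:,1]-q[0,1]-d[1]/d[0]*(P[:,0]-q[0,0]))<1.2
    if best is None or k.sum()>best.sum(): best=k
Q=P[best]; f=np.polyfit(Q[:,0],Q[:,1],1); th=np.arctan(f[0])
lo,hi=np.percentile(Q[:,0],[.5,99.5])
L=lo+45*np.cos(th) ; # face centre from low end
c=np.array([L,np.polyval(f,L)])+11*np.array([np.sin(th),-np.cos(th)])
print('tilt',np.degrees(th).round(2),'n',len(Q),'a range',lo.round(1),hi.round(1),'blank centre rel TCP (u,z)',c.round(1))
cw=np.r_[p0[:2]*1000+u*c[0],p0[2]*1000+c[1]]
n=np.r_[-np.sin(np.radians(35.2))*u,np.cos(np.radians(35.2))]; x=np.r_[np.cos(np.radians(35.2))*u,np.sin(np.radians(35.2))]
d=cw-np.array([570.9,151,127.2]); print('centre',cw.round(1),'in pad frame x,y,z',(d@x).round(1),(d@np.r_[v,0]).round(1),(d@n).round(1))
E
python3 slope.py
```

```text
t 19.52 p [539.4 156.7 306.3] yaw 169.1 w 49.3 ff 22.4 F [-2.9 -1.3  4.6] 
 move tx,ty,tz [-32.    0.4  -3.7] spin 0.0 tilt z [-0. -0. -1.]
tilt 3.56 n 11597 a range -45.9 39.4 blank centre rel TCP (u,z) [  -0.3 -168.4]
centre [539.1 156.8 137.9] in pad frame x,y,z -20.2 -0.4 27.4
```

servo_tool(
  deltas=[
    [0, 0, 3, 0],
    [0, 0, 3, 0],
    [0, 0, 3, 0],
    [0, 0, 3, 0],
    [0, 0, 0, 0],
  ],
)

```text
time: 19.98
position: [0.539, 0.1568, 0.2936]
tcp_rot: [0.095, 0.995, -0.0, -0.001]
force: [-4.4, -0.9, 4.6]
gripper_width: 0.0494
finger_force: 23.5
```

```bash
python3 slope.py
```

```text
t 19.98 p [539.  156.8 293.6] yaw 169.1 w 49.4 ff 23.5 F [-4.4 -0.9  4.6] 
 move tx,ty,tz [-32.4   0.4 -16.4] spin 0.0 tilt z [-0.002 -0.    -1.   ]
tilt 15.91 n 12049 a range -45.0 37.0 blank centre rel TCP (u,z) [   1.2 -167.6]
centre [540.2 156.6 126.2] in pad frame x,y,z -26.0 -0.4 17.2
```

Pivoting works at only about 5 N, so I'll continue.

servo_tool(
  deltas=[
    [0, 0, 3, 0],
    [0, 0, 3, 0],
    [0, 0, 3, 0],
    [0, 0, 3, 0],
    [0, 0, 3, 0],
    [0, 0, 0, 0],
  ],
)

```text
time: 20.53
position: [0.5393, 0.1567, 0.2788]
tcp_rot: [0.095, 0.995, -0.0, -0.0]
force: [-5.7, -1.5, 3.1]
gripper_width: 0.0494
finger_force: 25.6
```

```bash
python3 slope.py
```

```text
t 20.53 p [539.3 156.7 278.8] yaw 169.1 w 49.4 ff 25.6 F [-5.7 -1.5  3.1] 
 move tx,ty,tz [-32.1   0.4 -31.2] spin 0.0 tilt z [-0.001 -0.    -1.   ]
tilt 33.59 n 11126 a range -39.9 27.7 blank centre rel TCP (u,z) [   3.7 -165.6]
centre [542.8 156.  113.4] in pad frame x,y,z -31.3 -0.4 5.1
```

servo_tool(
  deltas=[
    [0, 0, 2, 0],
    [0, 0, 2, 0],
    [0, 0, 0, 0],
    [0, 0, 0, 0],
  ],
)

```text
time: 20.92
position: [0.5398, 0.1567, 0.2758]
tcp_rot: [0.095, 0.995, 0.0, 0.001]
force: [-2.5, -1.2, 6.7]
gripper_width: 0.0495
finger_force: 26.2
```

```bash
python3 slope.py
```

```text
t 20.92 p [539.8 156.7 275.8] yaw 169.1 w 49.5 ff 26.2 F [-2.5 -1.2  6.7] 
 move tx,ty,tz [-31.6   0.2 -34.2] spin 0.0 tilt z [ 0.001  0.    -1.   ]
tilt 35.19 n 10963 a range -39.1 27.3 blank centre rel TCP (u,z) [   4.  -165.5]
centre [543.7 156.  110.4] in pad frame x,y,z -32.3 -0.2 2.2
```

The blank is flush at 35.2°. I'll retreat along the normal, shift up the slope and check.

servo_tool(
  deltas=[
    [2.9, 0, -4, 0],
    [3.4, 0, -4.9, 0],
    [5.2, 0, -7.4, 0],
    [-6.6, 0, -4.7, 0],
    [-6.6, 0, -4.7, 0],
    [-6.6, 0, -4.6, 0],
    [-6.6, 0, -4.6, 0],
    [0, 0, 0, 0],
    [0, 0, 0, 0],
    [0, 0, 0, 0],
    [0, 0, 0, 0],
  ],
)

```text
time: 21.88
position: [0.554, 0.1539, 0.3096]
tcp_rot: [0.095, 0.995, -0.0, -0.0]
force: [0.4, 0.8, -0.7]
gripper_width: 0.0493
finger_force: 25.2
```

```bash
python3 slope.py; python3 slope.py
```

```text
t 21.88 p [554.  153.9 309.6] yaw 169.1 w 49.3 ff 25.2 F [ 0.4  0.8 -0.7] 
 move tx,ty,tz [-17.2   0.4  -0.4] spin 0.0 tilt z [-0.001 -0.    -1.   ]
tilt 34.58 n 11008 a range -39.7 27.3 blank centre rel TCP (u,z) [   3.6 -165.5]
centre [557.5 153.3 144.1] in pad frame x,y,z -1.3 -0.3 21.7
t 21.93 p [553.9 153.9 309.6] yaw 169.1 w 49.5 ff 25.2 F [ 0.4 -0.2 -0.8] 
 move tx,ty,tz [-17.2   0.3  -0.4] spin 0.0 tilt z [-0.001 -0.    -1.   ]
tilt 34.54 n 10991 a range -39.7 27.3 blank centre rel TCP (u,z) [   3.6 -165.5]
centre [557.5 153.3 144.2] in pad frame x,y,z -1.3 -0.3 21.7
```

servo_tool(
  deltas=[
    [-3, 0, 3.4, 0],
    [-2.4, 0, 2.8, 0],
    [-1.6, 0, 2.1, 0],
    [-1.2, 0, 1.6, 0],
    [-1.2, 0, 1.6, 0],
    [-1.2, 0, 1.5, 0],
    [-1.2, 0, 1.5, 0],
    [0, 0, 0, 0],
    [0, 0, 0, 0],
    [0, 0, 0, 0],
  ],
)

```text
time: 22.82
position: [0.5653, 0.1518, 0.2955]
tcp_rot: [0.095, 0.995, 0.0, -0.001]
force: [-6.3, 0.8, 4.1]
gripper_width: 0.0497
finger_force: 25.8
```

```bash
python3 slope.py
python3 - <<'E'
from h import *
p,d=grab('scene'); cv2.imwrite('pics/s2.png',cv2.resize(p[180:290,200:400],(800,440),interpolation=cv2.INTER_CUBIC))
E
```

```text
t 22.82 p [565.3 151.8 295.5] yaw 169.1 w 49.7 ff 25.8 F [-6.3  0.8  4.1] 
 move tx,ty,tz [ -5.6   0.3 -14.5] spin 0.0 tilt z [-0.001  0.    -1.   ]
tilt 34.94 n 11030 a range -39.6 27.1 blank centre rel TCP (u,z) [   3.5 -165.5]
centre [568.8 151.1 130. ] in pad frame x,y,z -0.1 -0.3 3.5
```

View pics/s2.png

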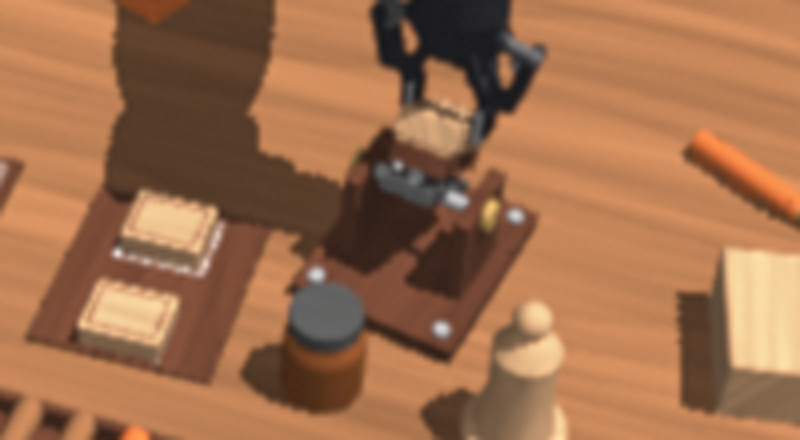

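The scene view shows the blank lying on the cork at about (440,130) under the fingers, with the row blank in its outline at (170,225). It is flush and centred within 1 mm, pressed about 7.5 mm (about 7 N) and gripped at 26 N. I'll hand it in.

```bash
python3 -c "
from rig import job_done; print(job_done())"
```

```text
the job is handed in; nothing more can be done
None
```

I handed the job in at about 23 s, and no verdict came back. By my last measurements, the short and long blanks lie within 2 mm of their row places, let go. The middle blank is flush and centred on the cork to within about 1 mm, gripped at 26 N and pressed about 7.5 mm in. I saw nothing else disturbed, but I did not re-measure the stand's angle or the bystanders at the end.

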